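# Draw the red lever bar out of the slotted tool bin

## Robot

A 6-joint arm with a two-finger parallel gripper is mounted at the origin on the work surface. World frame = base frame: x ahead of the robot, y to its left, z up, the work surface at z = 0. Lengths are in m, angles in degrees, forces in N, time in s.
With the tool pointing down it reaches from about 0.4 to 0.825 m from the base axis. Payload 7 kg.
Tool frame: the origin (TCP) lies at the very end of the fingers, on their centre line; the grasp point (between the pads) lies 19 mm behind it; x points along the fingers, y is the direction in which the jaws open and shut, and the axes are right-handed (so a half turn about x gives the same grasp; the last joint's range is limited). The gripper opens to 88 mm and grips with 3 to 60 N. Pads are 19 mm wide; open, the fingers measure 130 mm over their backs; the gripper's body (78 mm by 193 mm) begins 47 mm behind the grasp point.
Start: joints at [81.996, 20.546, 0.682, 0, -70.136, -16.507], TCP at [0.28, 0.614, 0.227] pointing down, gripper open.
Joint ranges: [-176.03, 176.03], [-82.01, 121.73], [-58.28, 71.71], [-173.87, 95.51], [-174.79, -0.11], [-173.66, 173.66]. Speed limits (degrees/s): [136.94, 136.94, 172.46, 180, 180, 180].

## Interface

Orientations are given as [roll, pitch, yaw] about the fixed x, y, z axes, in that order (R = Rz(yaw) Ry(pitch) Rx(roll)).
In Python, from plant import * gives the robot as it stands. The module is installed in compiled form; this text tells all that it offers.
- The arm moves only by the shell command python3 -m creep 'ROWS' [FORCE]. ROWS is a JSON object of lists of equal length, an entry for each row: "jaw": the closure, from -1 (fully open) to 1 (shut); "translation": the shift along the tool's x, y, z in m, a list of three; "roll": the turn about the tool's x in rad. A call has exactly 10 rows; each row shifts and turns the commanded pose from where the row before left it, along the tool's axes as they then stand; what a row does not reach is not made up. A row lasts 1/10 s, in which the tool goes at most 50 mm and 8.59 degrees, less where a joint would pass 70% of its speed; a pose out of reach is approached as far as the arm can. A call with a gripper value outside its range is refused whole. The fingers move at their own pace and stop on an object; FORCE is the grip in N (left out, the last holds). Time passes only in rows, so rows that do not move let the fingers close, or fill a call up. It gives the time, the measured TCP pose, the force and the opening at its end, in the units of the state.
- get_state(): the state, without advancing time (a new reading comes with each control period).
- capture(name): name is "side" or "top" or "wrist"; returns a dict with "image" (420x560x3 uint8, red, green, blue), "fovy" (degrees; the focal length in pixels is half the picture's height over the tangent of half this angle, whatever the lens; pixels are square), "cx", "cy" (the principal point, pixels), "pose" (4x4, takes a point from camera to world coordinates); the wrist camera has in their place "tool_from_camera" (4x4, takes a point from camera to tool coordinates, whose origin is the TCP and whose axes are the tool frame's). Camera axes: x right, y up, looking along -z (the intrinsics and any distortion apply to the point x, -y, -z); pixel columns grow to the right and rows downward; lengths in m; the calibration is good to about 2 mm. A picture is of the moment at which its call begins: read the wrist's pose just before it. There is no depth.
- close_job(): hands the job in, once; it reports no verdict.
The state is a dict: "time_s": time; "joints": joint angles; "qd": joint speeds; "joint_torque": joint torques, N m; "tcp_pos": TCP position; "eef_rot": TCP orientation; "contact_force": force on the tool from outside, world axes, zero at the start; "moment": the same for the moment, N m; "gripper_width": finger opening in m.
Only numpy, scipy, OpenCV 4.12 (cv2) and the standard library are available. Lean on these libraries where they do the work, as an engineer would, in place of code of your own. Each camera call takes 0.05 s, during which the arm holds its last target.

## Task

For the door drill, take the red lever bar out of the grey tool bin through the slot it sticks out of, tilting it so that its low inner end clears the slot's sill. Then lay it gently, flat and lengthwise along the middle of the black mat, and let go. Leave the yellow bar in its slot.

Things in the scene. Friction and masses are not known exactly. Their poses are not given: they have to be found in the camera images.
- red_bar: Red lever bar with a bare metal chisel end, black at the other: 260 long, 16 wide, 14 thick, about 160 g. Origin at its centre; x along it to the chisel end (+130), y across its width, z up through its thickness. At the start the chisel end stands low on the bin's floor and the bar slopes up 17 degrees out through a slot; the black end sticks out about 108 mm: grasp it there from above, across the width.
- yellow_bar: The same bar in yellow, with the same axes, in the bin's other slot. It stays there.
- slot_bin: Fixed open-topped grey bin, 170 (x) by 200 (y) by 105 high, walls and floor 6 thick. Origin at the centre of its underside; z up. The wall on its -x side (outer face x = -85) has two upright slots at y = +45 and -45, each 24 wide, open from a sill 50 above the table up to 92, closed above by the rim. A bar held level just above the sill draws straight out along -x.
- mat: Fixed flat black rubber mat with a white border line, 340 (x) by 130 (y) by 4 thick. Origin at the centre of its underside on the table; x along its length, z up.

How it is judged:
By the outcome, as a careful person would: the job done as asked, in the order asked, and still so for the second after the job is handed in, with the robot touching nothing.
It also fails if it takes over 42 s, if anything falls off the work surface, if the arm or the gripper's body presses on something with over 40 N, if the wrist force passes 120 N, or if a joint passes its speed limit or range.

## Working session

There is one attempt and no reset: what is moved stays moved. The work goes in short steps, Python scripts to look and compute and a shell command to move; the robot and the scene stay as the last step left them, time stands still between calls to the robot, and variables do not carry over. Pictures are saved under pics/ and viewed, and the job is handed in when it is done.

```bash
mkdir -p pics
python3 - <<'E'
from plant import *
import cv2,json,numpy as np
s=get_state();print(s)
for n in("top","side"):
    c=capture(n);cv2.imwrite(f"pics/{n}0.png",c["image"][:,:,::-1])
    np.savez(f"pics/{n}0.npz",**c)
    print(n,{k:(np.round(v,4).tolist() if k!="image" else 0) for k,v in c.items()})
E
```

```text
{'time_s': 0.0, 'joints': array([ 8.19963587e+01,  2.05907372e+01,  6.32938003e-01, -2.14189411e-02,
       -7.01348917e+01, -1.65065885e+01]), 'qd': array([ 0.08680804,  0.02220324, -0.09095118, -0.08759026, -0.02623412,
        0.01072427]), 'joint_torque': array([ 2.62803725e-03, -5.82729685e+01,  2.93050289e+01,  6.99738890e+00,
        6.93943395e-03, -1.58527764e-04]), 'tcp_pos': array([0.27984389, 0.6137127 , 0.22562013]), 'eef_rot': array([  94.25234964,   89.90514665, -110.26517485]), 'contact_force': array([-0.41194483,  0.24701937, -0.21725781]), 'moment': array([-0.03540818,  0.07816463,  0.06823569]), 'gripper_width': 0.08785176367942504}
top {'image': 0, 'fovy': 46.5261, 'cx': 286.1237, 'cy': 213.032, 'pose': [[0.0095, 0.9976, -0.0686, 0.5229], [-0.9999, 0.01, 0.0074, -0.0023], [0.008, 0.0685, 0.9976, 0.9162], [0.0, 0.0, 0.0, 1.0]]}
side {'image': 0, 'fovy': 49.3111, 'cx': 280.6974, 'cy': 208.5378, 'pose': [[0.8741, 0.21, -0.4379, 0.1492], [-0.4854, 0.4104, -0.772, -0.7422], [0.0176, 0.8874, 0.4607, 0.5162], [0.0, 0.0, 0.0, 1.0]]}
```

View pics/top0.png

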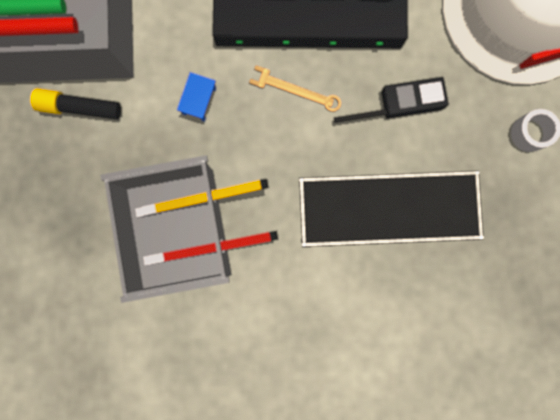

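View pics/side0.png

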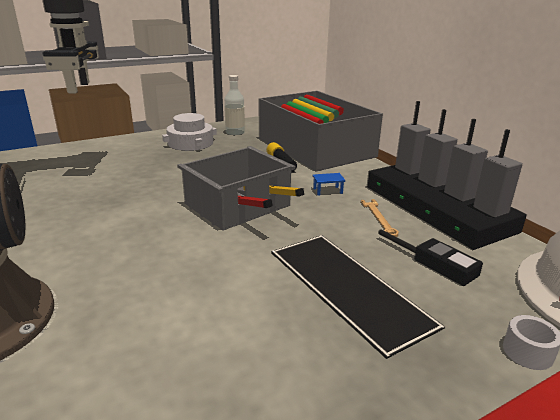

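Run:
```python
import cv2
t=cv2.imread("pics/top0.png");s=cv2.imread("pics/side0.png")
cv2.imwrite("pics/tc.png",cv2.resize(t[150:310,95:295],None,fx=4,fy=4,interpolation=cv2.INTER_CUBIC)[:600])
cv2.imwrite("pics/sc.png",cv2.resize(s[140:250,170:320],None,fx=5,fy=5,interpolation=cv2.INTER_CUBIC))
```

```text
(no output)
```

View pics/tc.png

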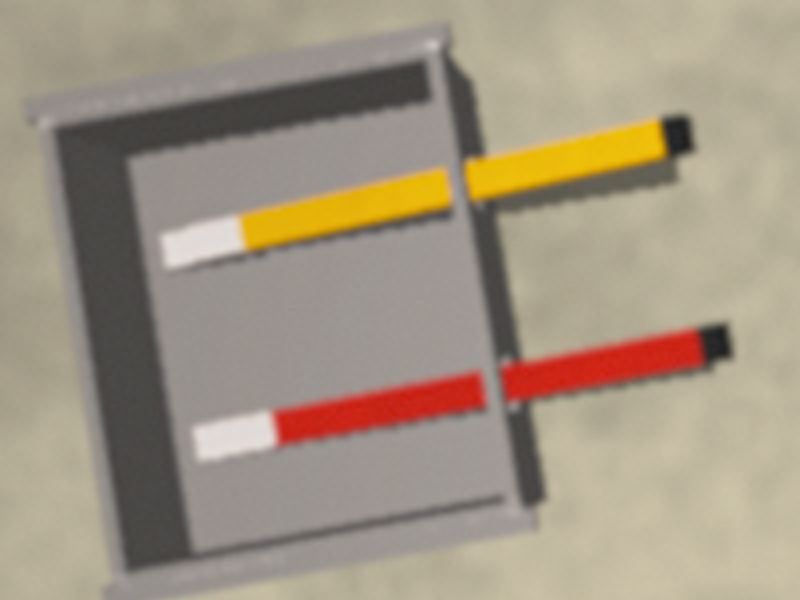

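View pics/sc.png

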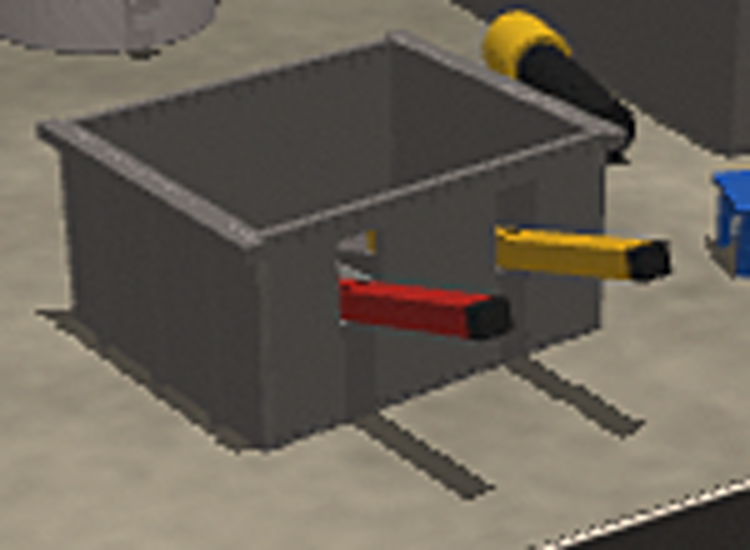

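```bash
cat > h.py <<'E'
import numpy as np
from scipy.optimize import least_squares
from scipy.spatial.transform import Rotation as R
def cam(n):
    return np.load(f"pics/{n}.npz")
def proj(c,P,pose=None):
    T=c["pose"] if pose is None else pose
    f=210/np.tan(np.radians(float(c["fovy"]))/2)
    p=(np.asarray(P)-T[:3,3])@T[:3,:3]
    return np.c_[c["cx"]+f*p[:,0]/-p[:,2],c["cy"]-f*p[:,1]/-p[:,2]]
def P(x,y,yaw,pts,pitch=0,z=0):
    return R.from_euler("xyz",[0,pitch,yaw],degrees=True).apply(pts)+[x,y,z]
E
python3 - <<'E'
from h import *
t=cam("top0");s=cam("side0")
zt=lambda a:np.array(a)/4+[95,150]-.375
zs=lambda a:np.array(a)/5+[170,140]-.4
def fit(name,f,x0,obs):
    fun=lambda q:np.concatenate([(proj(c,f(q,np.array(m)))-o).ravel() for c,m,o in obs])
    r=least_squares(fun,x0);print(name,r.x.round(4));
    for c,m,o in obs: print((proj(c,f(r.x,np.array(m)))-o).round(1).tolist())
    return r.x
B=lambda q,m:P(q[0],q[1],q[2],m,17,.0507)   # +x end low
h=.007
mt=[[-.13,.008,h],[-.13,-.008,h],[.13,.008,h],[.13,-.008,h]]
# bar x -> +y world; bar y -> -x world (lower in image)
ot=zt([[733,355],[728,325],[199,461],[193,430]])
fit("red",B,[.5,.2,95],[(t,mt,ot)])
yt=zt([[695,150],[690,117],[167,270],[161,236]])
fit("yel",B,[.6,.2,95],[(t,mt,yt)])
M=lambda q,m:P(q[0],q[1],q[2],m)
mm=[[-.17,-.065,.004],[.17,-.065,.004],[.17,.065,.004],[-.17,.065,.004]]
# mat ends as seen top: TL(300,180) TR(479,173) BR(483,238) BL(303,246)
a=np.array
fit("mat",M,[.5,-.2,-88],[(t,mm,a([[300,180],[479,173],[483,238],[303,246]])[[3,0,1,2]][[1,2,3,0]])])
fit("mat2",M,[.5,-.2,-88],[(t,mm,a([[300,180],[479,173],[483,238],[303,246]])[[1,2,3,0]][[0,1,2,3]][[3,0,1,2]]),(s,mm,a([[321,237],[441,325],[388,355],[273,251]]))])
# bin rim outer corners
bm=[[-.085,.1,.105],[-.085,-.1,.105],[.085,-.1,.105],[.085,.1,.105]]
bt=zt([[535,522],[450,28],[28,105],[105,590]])
bs=zs([[258,242],[615,133],[392,36],[42,128]])
fit("bin",M,[.5,.25,95],[(t,bm,bt)])
fit("bin2",M,[.5,.25,95],[(t,bm,bt),(s,bm,bs)])
E
```

```text
red [  0.519    0.1262 101.2625]
[[0.2, 0.9], [-0.3, -0.9], [0.0, 0.4], [0.0, -0.5]]
yel [  0.6064   0.1433 101.0836]
[[0.2, 0.5], [-0.3, -0.5], [0.0, 0.0], [0.1, -0.0]]
mat [  0.5963  -0.2066 -87.2834]
[[2.3, 66.6], [4.9, 66.6], [-3.7, -67.2], [-3.4, -68.6]]
mat2 [  0.6014  -0.2029 -83.0873]
[[3.5, 70.3], [4.7, 57.1], [-8.8, -76.2], [-7.4, -64.6]]
[[-53.9, 15.5], [-47.2, 28.4], [58.7, -34.7], [42.9, -16.7]]
bin [  0.5535   0.1931 100.6109]
[[-3.2, -2.4], [-1.8, 2.7], [3.0, 1.0], [2.0, -1.1]]
bin2 [  0.5536   0.1927 100.9208]
[[-2.7, -2.8], [-2.0, 2.5], [3.0, 1.3], [2.7, -1.0]]
[[-1.4, -0.3], [-1.9, -0.2], [0.2, -0.2], [2.3, -1.3]]
```

```bash
cat > g.py <<'E'
from plant import *
from h import *
s=get_state()
Rt=R.from_euler("xyz",s["eef_rot"],degrees=True).as_matrix()
np.set_printoptions(precision=4,suppress=True)
def info():
    print("t",s["time_s"],"tcp",s["tcp_pos"],"F",s["contact_force"],"M",s["moment"],"w",s["gripper_width"])
    print("tool x",Rt[:,0],"y",Rt[:,1],"z",Rt[:,2])
def go(target,yaw_bar=None):
    """delta in tool axes and roll so tool y is perpendicular to bar yaw"""
    d=Rt.T@(np.array(target)-s["tcp_pos"]);print("delta tool",d)
    if yaw_bar is not None:
        ty=np.degrees(np.arctan2(Rt[1,1],Rt[0,1]))
        w=(yaw_bar+90-ty+90)%180-90   # needed world yaw change
        print("world yaw change",w,"roll rad",np.radians(-w))
E
python3 - <<'E'
from g import *
info()
t=cam("top0");sd=cam("side0")
mm=np.array([[-.17,-.065,.004],[.17,-.065,.004],[.17,.065,.004],[-.17,.065,.004]])
ot=np.array([[303,246],[483,238],[479,173],[300,180]],float)
os=np.array([[273,251],[388,355],[441,325],[321,237]],float)
for obs in ([(t,ot)],[(sd,os)],[(t,ot),(sd,os)]):
    r=least_squares(lambda q:np.concatenate([(proj(c,P(q[0],q[1],q[2],mm))-o).ravel() for c,o in obs]),[.52,-.2,-88]);print(r.x,r.fun.round(1))
# red bar in side view prediction
p=P(.519,.1262,101.26,np.array([[-.13,.008,.007],[-.13,-.008,.007],[-.13,.008,-.007],[-.13,-.008,-.007]]),17,.0507)
print(p);print((proj(sd,p)+.4-[170,140])*5)
g=P(.519,.1262,101.26,np.array([[-.085,0,0.]]),17,.0507)[0];print("grasp centre",g)
go(g+[0,0,.055],101.26); go(g+[0,0,-.005])
E
```

```text
t 0.1 tcp [0.2799 0.6138 0.2257] F [-0.312   0.0391  0.3523] M [-0.0582  0.0533 -0.0133] w 0.08743990036393093
tool x [-0.0005 -0.0014 -1.    ] y [-0.415  -0.9098  0.0014] z [-0.9098  0.415  -0.0001]
[  0.5951  -0.2065 -87.0551] [-0.5  1.6  1.   1.9  0.2 -1.9 -0.6 -1.6]
[  0.6004  -0.2044 -86.9954] [-2.4 -0.7 -1.7  0.6  3.6  0.2  0.2 -2.9]
[  0.5971  -0.2062 -86.9631] [-0.6  0.6  0.8  0.7 -0.1 -3.1 -0.8 -2.5 -3.5  0.2 -2.5  2.1  3.   1.4
 -0.6 -2.2]
[[0.535  0.0047 0.0954]
 [0.5507 0.0078 0.0954]
 [0.5358 0.0007 0.082 ]
 [0.5515 0.0038 0.082 ]]
[[475.9178 310.2962]
 [506.1152 299.5936]
 [482.0586 342.8363]
 [512.0877 331.8548]]
grasp centre [0.5349 0.0465 0.0756]
delta tool [ 0.0958  0.4102 -0.4674]
world yaw change -54.22030027061601 roll rad 0.9463227611422218
delta tool [ 0.1558  0.4101 -0.4674]
```

```bash
python3 -m creep '{"jaw":[-1,-1,-1,-1,-1,-1,-1,-1,-1,-1],"translation":[[0,0.0315,-0.036],[0,0.0315,-0.036],[0,0.0315,-0.036],[0,0.0315,-0.036],[0,0.0315,-0.036],[0,0.0315,-0.036],[0,0.0315,-0.036],[0,0.0315,-0.036],[0,0.0315,-0.036],[0,0.0315,-0.036]],"roll":[0,0,0,0,0,0,0,0,0,0]}' 20
python3 -m creep '{"jaw":[-1,-1,-1,-1,-1,-1,-1,-1,-1,-1],"translation":[[0,0.0315,-0.036],[0,0.0315,-0.036],[0,0.0315,-0.036],[0,0,0],[0,0,0],[0,0,0],[0,0,0],[0,0,0],[0,0,0],[0,0,0]],"roll":[0,0,0,0.135,0.135,0.135,0.135,0.135,0.135,0.135]}' 20
python3 - <<'E'
from g import *
import cv2
info()
c=capture("wrist");cv2.imwrite("pics/w1.png",c["image"][:,:,::-1]);print(c["tool_from_camera"],c["fovy"],c["cx"],c["cy"])
T=np.eye(4);T[:3,:3]=Rt;T[:3,3]=s["tcp_pos"];c["pose"]=T@c["tool_from_camera"];np.savez("pics/w1.npz",**c)
p=P(.519,.1262,101.26,np.array([[-.13,.008,.007],[-.13,-.008,.007],[.13,.008,.007],[.13,-.008,.007]]),17,.0507)
print(proj(c,p))
g=[.5349,.0465,.0756]
go([.5349,.0465,.0706],101.26)
E
```

```text
time_s: 1.1
tcp_pos: [0.4771, 0.1763, 0.2266]
eef_rot: [-66.5, 90.0, 89.0]
contact_force: [1.0, 1.0, -0.3]
gripper_width: 0.0874
time_s: 2.1
tcp_pos: [0.5357, 0.0473, 0.2262]
eef_rot: [90.7, 90.0, -168.3]
contact_force: [-1.0, -0.0, 0.8]
gripper_width: 0.0877
t 2.1 tcp [0.5357 0.0473 0.2262] F [-1.013  -0.0392  0.8177] M [ 0.0158 -0.0722 -0.0271] w 0.08773683089725198
tool x [-0.0008 -0.0002 -1.    ] y [-0.9816 -0.1911  0.0008] z [-0.1911  0.9816 -0.    ]
[[-0.0007  0.2596 -0.9657 -0.1593]
 [ 1.     -0.     -0.0008 -0.0001]
 [-0.0002 -0.9657 -0.2596 -0.0696]
 [ 0.      0.      0.      1.    ]] 68.7825163592507 272.60943392619566 206.875864642524
[[281.7735 155.3036]
 [264.6947 155.376 ]
 [279.447  330.9689]
 [267.9074 331.0204]]
delta tool [ 0.1556  0.0008 -0.0006]
world yaw change 0.24545867248480135 roll rad -0.004284062012434195
```

View pics/w1.png

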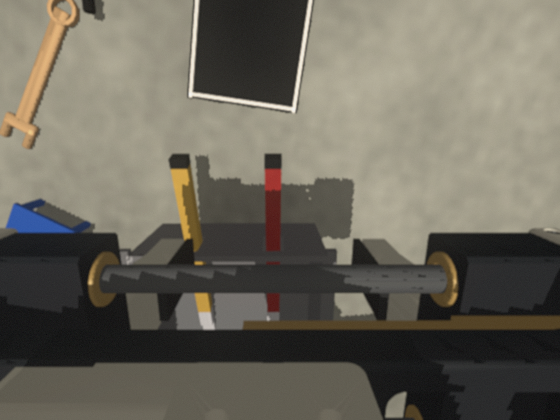

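```bash
python3 -m creep '{"jaw":[-1,-1,-1,-1,-1,-1,-1,-1,-1,-1],"translation":[[0.02,0.0008,-0.0006],[0.02,0,0],[0.02,0,0],[0.02,0,0],[0.02,0,0],[0.02,0,0],[0.015,0,0],[0.01,0,0],[0.008,0,0],[0.0026,0,0]],"roll":[-0.004,0,0,0,0,0,0,0,0,0]}' 25
python3 -m creep '{"jaw":[1,1,1,1,1,1,1,1,1,1],"translation":[[0,0,0],[0,0,0],[0,0,0],[0,0,0],[0,0,0],[0,0,0],[0,0,0],[0,0,0],[0,0,0],[0,0,0]],"roll":[0,0,0,0,0,0,0,0,0,0]}' 25
python3 - <<'E'
from g import *
import cv2
info()
for n in("side","wrist"):
    c=capture(n);im=c["image"][:,:,::-1]
    if n=="side": im=cv2.resize(im[100:260,170:370],None,fx=3.7,fy=3.7,interpolation=2)
    cv2.imwrite(f"pics/{n}2.png",im)
E
```

```text
time_s: 3.15
tcp_pos: [0.5351, 0.0466, 0.0703]
eef_rot: [101.7, 89.9, -156.7]
contact_force: [0.4, 0.5, 0.6]
gripper_width: 0.088
time_s: 4.15
tcp_pos: [0.5354, 0.0467, 0.071]
eef_rot: [-75.4, 90.0, 26.2]
contact_force: [-0.9, -0.1, -1.0]
gripper_width: 0.0157
t 4.15 tcp [0.5354 0.0467 0.071 ] F [-0.8602 -0.1348 -0.9766] M [0.1227 0.0123 0.0393] w 0.015657362881569537
tool x [ 0.0002  0.0001 -1.    ] y [-0.9797 -0.2006 -0.0002] z [-0.2006  0.9797  0.    ]
```

View pics/side2.png

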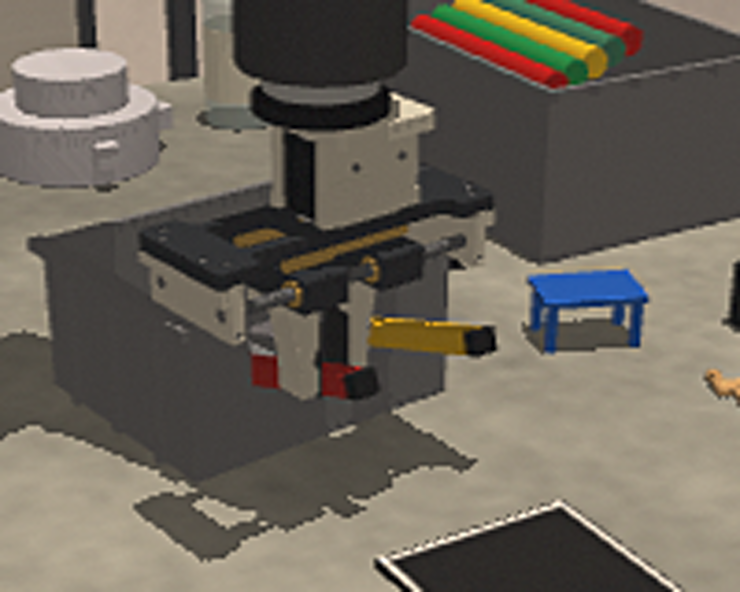

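View pics/wrist2.png

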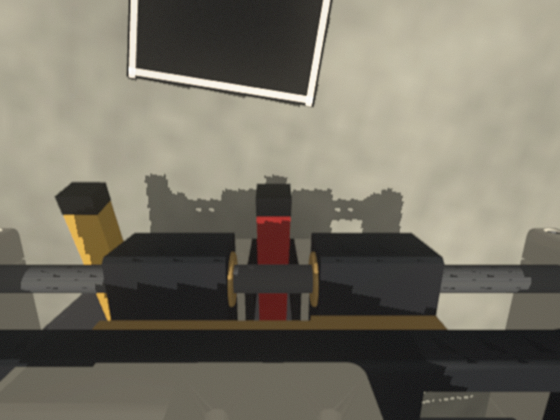

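```bash
python3 -m creep '{"jaw":[1,1,1,1,1,1,1,1,1,1],"translation":[[0.003,0,-0.001],[0.003,0,-0.001],[0.003,0,-0.001],[0.003,0,-0.001],[0.003,0,-0.001],[0,0,0],[0,0,0],[0,0,0],[0,0,0],[0,0,0]],"roll":[0,0,0,0,0,0,0,0,0,0]}' 25
python3 - <<'E'
from g import *
import cv2
info()
for n in("side","wrist","top"):
    c=capture(n);im=c["image"][:,:,::-1]
    if n=="side": im=cv2.resize(im[100:260,170:370],None,fx=3.7,fy=3.7,interpolation=2)
    cv2.imwrite(f"pics/{n}3.png",im)
E
```

```text
time_s: 5.25
tcp_pos: [0.5363, 0.0418, 0.0559]
eef_rot: [105.6, 90.0, -152.8]
contact_force: [1.3, 1.9, 1.4]
gripper_width: 0.0158
t 5.25 tcp [0.5363 0.0418 0.0559] F [1.264  1.9234 1.4111] M [ 0.7168 -0.4131 -0.0612] w 0.015779706454427132
tool x [-0. -0. -1.] y [-0.9797 -0.2007  0.    ] z [-0.2007  0.9797 -0.    ]
```

View pics/side3.png

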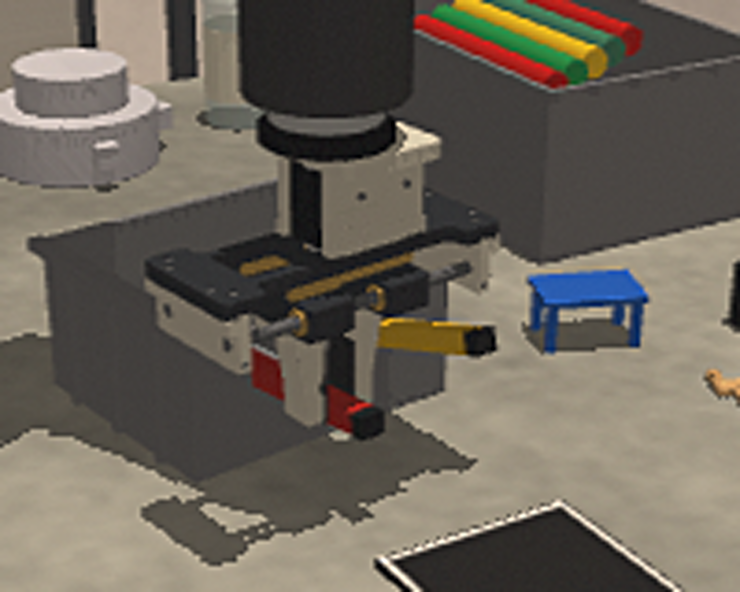

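View pics/top3.png

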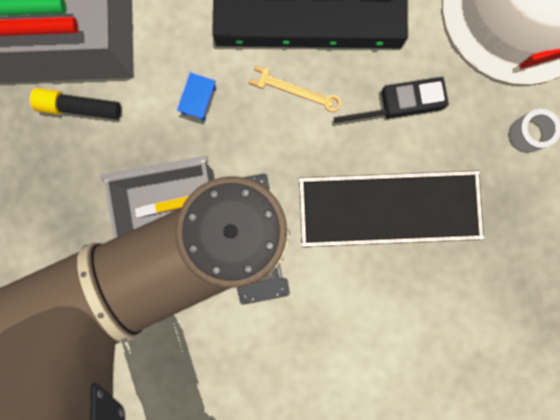

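```bash
python3 -m creep '{"jaw":[1,1,1,1,1,1,1,1,1,1],"translation":[[0.0025,0,-0.0005],[0.0025,0,-0.0005],[0,0,0],[0,0,0],[0,0,0],[0,0,0],[-0.0015,0,0],[-0.0015,0,0],[0,0,0],[0,0,0]],"roll":[0,0,0,0,0,0,0,0,0,0]}' 50
python3 - <<'E'
from g import *
import cv2
info()
for n in("side",):
    c=capture(n);im=c["image"][:,:,::-1];np.savez("pics/side4.npz",**c)
    im=cv2.resize(im[170:230,215:290],None,fx=8,fy=8,interpolation=2)
    cv2.imwrite(f"pics/{n}4.png",im)
g=s["tcp_pos"]+[0,0,.005]
for p in (-6,-3,0,3,6):
    m=np.array([[-.13,.008,.007],[-.13,-.008,.007],[-.13,.008,-.007],[-.06,.008,.007],[-.06,.008,-.007]])+[.085,0,0]
    print(p,((proj(c,P(g[0],g[1],101.3,m,p,g[2]))+.4-[215,170])*8).round().tolist())
E
```

```text
time_s: 6.4
tcp_pos: [0.5357, 0.0403, 0.0534]
eef_rot: [101.6, 89.9, -156.9]
contact_force: [-1.0, 0.3, -1.9]
gripper_width: 0.0157
t 6.4 tcp [0.5357 0.0403 0.0534] F [-1.0146  0.2829 -1.8637] M [-0.0874 -0.068   0.0016] w 0.015744513336589678
tool x [-0.0016 -0.0007 -1.    ] y [-0.9797 -0.2004  0.0017] z [-0.2004  0.9797 -0.0003]
-6 [[426.0, 391.0], [474.0, 373.0], [422.0, 436.0], [265.0, 271.0], [262.0, 315.0]]
-3 [[426.0, 383.0], [473.0, 365.0], [424.0, 429.0], [264.0, 275.0], [263.0, 319.0]]
0 [[425.0, 374.0], [473.0, 356.0], [425.0, 422.0], [263.0, 278.0], [264.0, 324.0]]
3 [[424.0, 366.0], [472.0, 348.0], [426.0, 414.0], [262.0, 282.0], [265.0, 329.0]]
6 [[423.0, 357.0], [471.0, 339.0], [426.0, 407.0], [262.0, 286.0], [266.0, 333.0]]
```

View pics/side4.png

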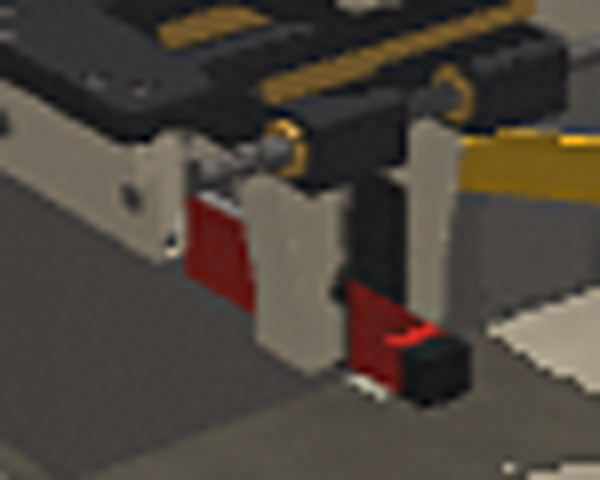

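```bash
python3 -m creep '{"jaw":[1,1,1,1,1,1,1,1,1,1],"translation":[[-0.003,0,0],[-0.003,0,0],[-0.003,0,0],[-0.003,0,0],[0,0,0],[0,0,-0.008],[0,0.0001,-0.012],[0,0.0001,-0.012],[0,0.0001,-0.012],[0,0,-0.006]],"roll":[0,0,0,0,0,0,0,0,0,0]}' 60
python3 - <<'E'
from g import *
import cv2
info()
c=capture("side");im=c["image"][:,:,::-1];np.savez("pics/side5.npz",**c)
o=[205,155]
cv2.imwrite("pics/side5.png",cv2.resize(im[155:240,205:305],None,fx=7,fy=7,interpolation=2))
g=s["tcp_pos"]+[0,0,.006]
for p in (-3,0,3,6):
    m=np.array([[-.13,.008,.007],[-.13,-.008,.007],[-.13,.008,-.007],[-.03,.008,.007],[-.03,.008,-.007]])+[.085,0,0]
    print(p,((proj(c,P(g[0],g[1],101.3,m,p,g[2]))+.4-o)*7).round().tolist())
E
```

```text
time_s: 7.45
tcp_pos: [0.5463, -0.0099, 0.0658]
eef_rot: [105.3, 90.0, -153.2]
contact_force: [-1.4, -0.4, -2.0]
gripper_width: 0.0149
t 7.45 tcp [ 0.5463 -0.0099  0.0658] F [-1.3827 -0.444  -1.9704] M [-0.0598 -0.0387 -0.002 ] w 0.014948250322300724
tool x [-0.0004 -0.0002 -1.    ] y [-0.9799 -0.1994  0.0004] z [-0.1994  0.9799 -0.0001]
-3 [[558.0, 466.0], [600.0, 449.0], [555.0, 508.0], [344.0, 326.0], [343.0, 366.0]]
0 [[557.0, 458.0], [600.0, 441.0], [556.0, 501.0], [343.0, 334.0], [343.0, 375.0]]
3 [[557.0, 450.0], [599.0, 434.0], [557.0, 494.0], [342.0, 342.0], [344.0, 383.0]]
6 [[556.0, 442.0], [598.0, 426.0], [558.0, 487.0], [342.0, 350.0], [345.0, 392.0]]
```

View pics/side5.png

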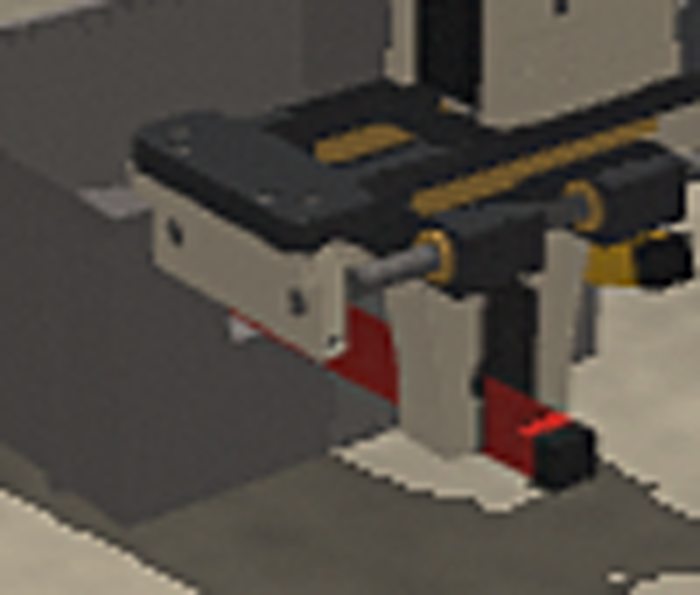

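```bash
python3 -m creep '{"jaw":[1,1,1,1,1,1,1,1,1,1],"translation":[[0,0,-0.009],[0,0.0001,-0.0135],[0,0.0001,-0.0135],[0,0.0001,-0.0135],[0,0.0001,-0.0135],[0,0.0001,-0.0135],[0,0.0001,-0.0135],[0,0.0001,-0.0135],[0,0,-0.0135],[0,0,-0.009]],"roll":[0,0,0,0,0,0,0,0,0,0]}' 60
python3 - <<'E'
from g import *
import cv2
info()
for n in("top","side"):
    c=capture(n);cv2.imwrite(f"pics/{n}6.png",c["image"][:,:,::-1]);np.savez(f"pics/{n}6.npz",**c)
E
```

```text
time_s: 8.5
tcp_pos: [0.5711, -0.1332, 0.0659]
eef_rot: [151.1, 90.0, -107.4]
contact_force: [0.7, -0.1, -1.4]
gripper_width: 0.0156
t 8.5 tcp [ 0.5711 -0.1332  0.0659] F [ 0.7114 -0.0534 -1.4064] M [-0.0902 -0.087  -0.0221] w 0.01555463491280302
tool x [-0.     -0.0001 -1.    ] y [-0.9798 -0.2001  0.    ] z [-0.2001  0.9798 -0.0001]
```

View pics/side6.png

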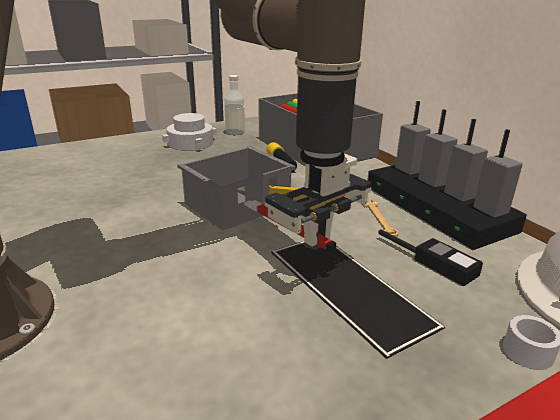

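View pics/top6.png

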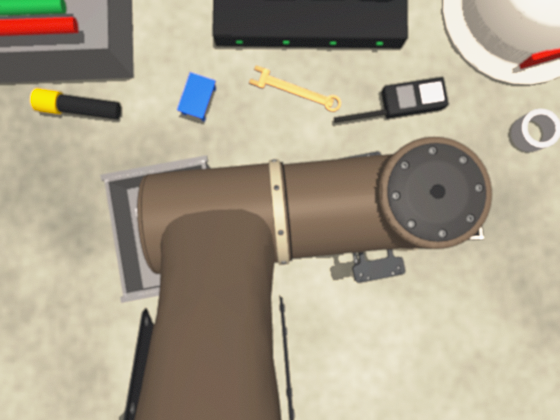

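Run:
```python
from g import *
import cv2
c=cam("side6");im=c["image"][:,:,::-1]
o=[230,170]
cv2.imwrite("pics/side6z.png",cv2.resize(im[170:260,230:350],None,fx=6.5,fy=6.5,interpolation=2))
g=s["tcp_pos"]+[0,0,.006]
for p in (0,3,6):
    m=np.array([[-.13,.008,.007],[-.13,-.008,.007],[-.13,.008,-.007],[.10,.008,-.007],[.13,.008,-.007],[.13,.008,.007]])+[.085,0,0]
    print(p,((proj(c,P(g[0],g[1],101.3,m,p,g[2]))+.4-o)*6.5).round().tolist())
```

```text
0 [[652.0, 500.0], [692.0, 480.0], [649.0, 542.0], [148.0, 245.0], [94.0, 213.0], [94.0, 176.0]]
3 [[651.0, 492.0], [692.0, 473.0], [650.0, 536.0], [150.0, 272.0], [96.0, 244.0], [94.0, 206.0]]
6 [[651.0, 484.0], [691.0, 465.0], [651.0, 529.0], [152.0, 299.0], [99.0, 274.0], [96.0, 236.0]]
```

View pics/side6z.png

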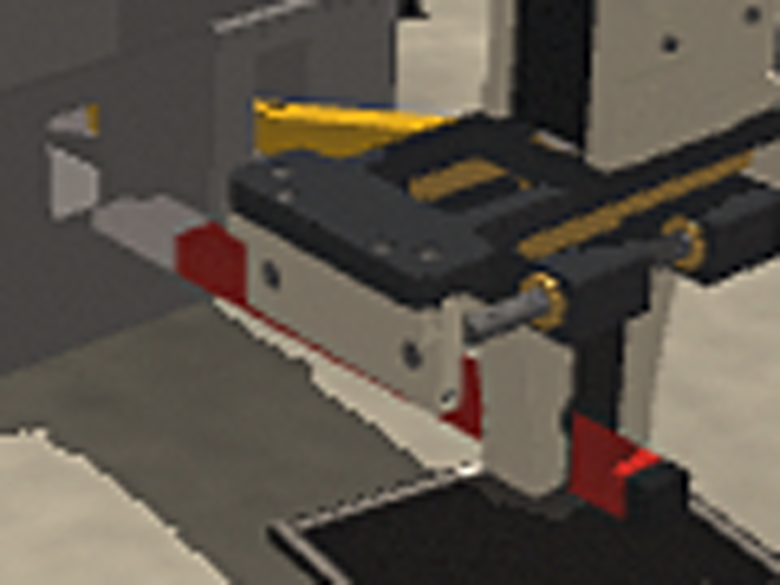

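```bash
python3 -m creep '{"jaw":[1,1,1,1,1,1,1,1,1,1],"translation":[[0,0,-0.012],[0,0.0004,-0.0228],[0,0.0004,-0.0228],[0,0.0004,-0.0228],[0,0.0004,-0.0228],[0,0.0003,-0.0228],[0,0,-0.0228],[0,0,-0.0118],[0,0,0],[0,0,0]],"roll":[0,0,0,0.03,0.03,0.03,0.03,0.027,0,0]}' 60
python3 - <<'E'
from g import *
import cv2
info()
for n in("side","wrist"):
    c=capture(n)
    if n=="wrist":
        T=np.eye(4);T[:3,:3]=Rt;T[:3,3]=s["tcp_pos"];c["pose"]=T@c["tool_from_camera"]
    cv2.imwrite(f"pics/{n}7.png",c["image"][:,:,::-1]);np.savez(f"pics/{n}7.npz",**c)
mm=np.array([[-.17,-.065,.004],[.17,-.065,.004],[.17,.065,.004],[-.17,.065,.004]])
print("mat pred",proj(c,P(.597,-.2062,-87,mm)))
go([.6014,-.2909,.0659],92.95)
E
```

```text
time_s: 9.6
tcp_pos: [0.5955, -0.2902, 0.0657]
eef_rot: [52.1, 90.0, 145.3]
contact_force: [0.4, 0.2, -1.8]
gripper_width: 0.0152
t 9.6 tcp [ 0.5955 -0.2902  0.0657] F [ 0.4018  0.1731 -1.7928] M [-0.0367 -0.0733 -0.0314] w 0.015165503357836032
tool x [-0.0005  0.0003 -1.    ] y [-0.9985 -0.0551  0.0004] z [-0.0551  0.9985  0.0003]
mat pred [[332.637  469.8413]
 [359.4788  99.413 ]
 [168.714   98.7975]
 [198.5438 469.6834]]
delta tool [-0.0002 -0.0059 -0.0011]
world yaw change -0.20769745903839976 roll rad 0.0036250045082461316
```

View pics/wrist7.png

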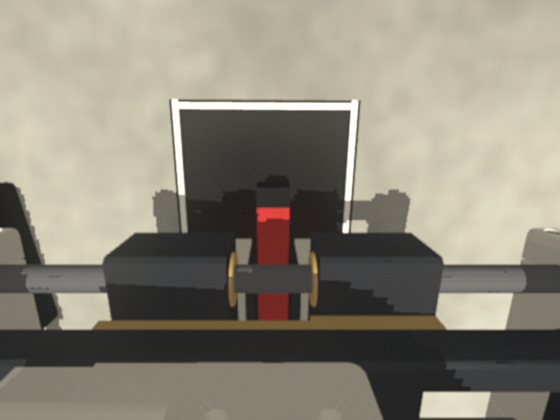

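View pics/side7.png

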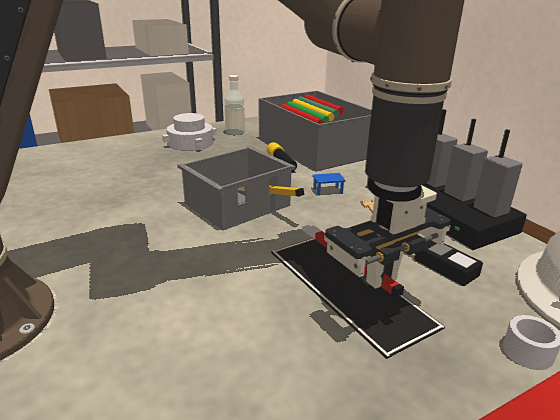

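```bash
python3 -m creep '{"jaw":[1,1,1,1,1,1,1,1,1,1],"translation":[[0,-0.003,-0.001],[0,-0.003,0],[0.006,0,0],[0.01,0,0],[0.01,0,0],[0.01,0,0],[0.006,0,0],[0.004,0,0],[0.0015,0,0],[0,0,0]],"roll":[0.004,0,0,0,0,0,0,0,0,0]}' 60
python3 - <<'E'
from g import *
import cv2
info();go([.6014,-.2909,.006],92.95)
c=capture("side");im=c["image"][:,:,::-1]
o=[290,220]
cv2.imwrite("pics/side8.png",cv2.resize(im[220:320,290:420],None,fx=6,fy=6,interpolation=2))
g=s["tcp_pos"]+[0,0,.006]
for p in (0,2,4):
    m=np.array([[-.13,.008,.007],[-.13,-.008,.007],[-.13,.008,-.007],[.13,.008,-.007],[.13,.008,.007]])+[.085,0,0]
    print(p,((proj(c,P(g[0],g[1],92.95,m,p,g[2]))+.4-o)*6).round().tolist())
E
```

```text
time_s: 10.7
tcp_pos: [0.6018, -0.2912, 0.0183]
eef_rot: [101.8, 90.0, -165.2]
contact_force: [0.6, -0.1, -0.3]
gripper_width: 0.0156
t 10.7 tcp [ 0.6018 -0.2912  0.0183] F [ 0.6488 -0.1039 -0.2771] M [-0.0828 -0.0409  0.0165] w 0.01556556925915465
tool x [-0.0001 -0.     -1.    ] y [-0.9987 -0.051   0.0001] z [-0.051   0.9987 -0.    ]
delta tool [0.0123 0.0004 0.0003]
world yaw change 0.028874562353337296 roll rad -0.0005039561831381381
0 [[641.0, 571.0], [684.0, 550.0], [634.0, 611.0], [86.0, 165.0], [87.0, 130.0]]
2 [[641.0, 565.0], [684.0, 545.0], [635.0, 607.0], [85.0, 184.0], [86.0, 148.0]]
4 [[641.0, 560.0], [684.0, 540.0], [637.0, 603.0], [86.0, 203.0], [86.0, 167.0]]
```

View pics/side8.png

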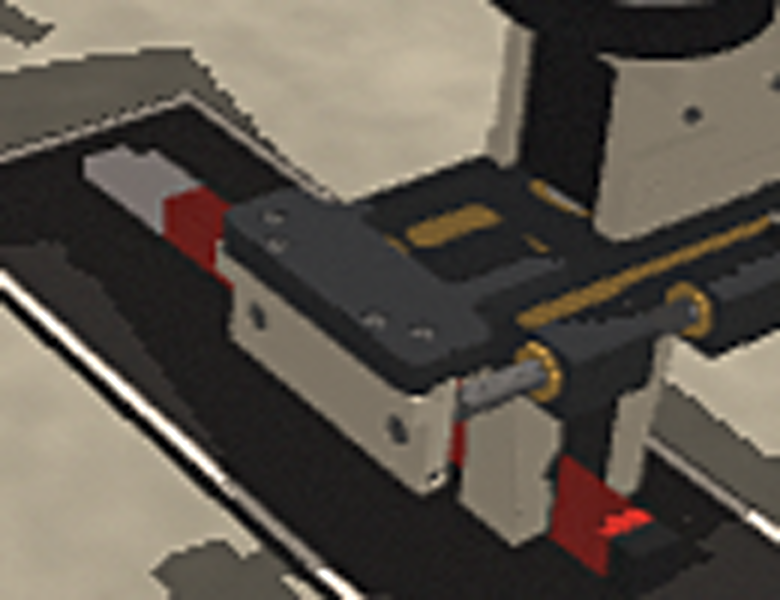

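```bash
python3 -m creep '{"jaw":[1,1,1,1,1,1,1,1,1,1],"translation":[[0.001,0,0],[0.0015,0,0],[0.0015,0,0],[0.0015,0,0],[0.0015,0,0],[0.001,0,0],[0.001,0,0],[0.001,0,0],[0,0,0],[0,0,0]],"roll":[0,0,0,0,0,0,0,0,0,0]}' 20
python3 - <<'E'
from g import *
import cv2
info()
c=capture("side");im=c["image"][:,:,::-1];np.savez("pics/side9.npz",**c)
o=[290,220]
cv2.imwrite("pics/side9.png",cv2.resize(im[220:320,290:420],None,fx=6,fy=6,interpolation=2))
for zc in (.011,.013):
    m=np.array([[-.13,.008,.007],[-.13,-.008,.007],[-.13,.008,-.007],[.13,.008,-.007],[.13,.008,.007]])+[.085,0,0]
    print(zc,((proj(c,P(*s["tcp_pos"][:2],92.95,m,0,zc))+.4-o)*6).round().tolist())
E
```

```text
time_s: 11.75
tcp_pos: [0.6019, -0.2912, 0.0086]
eef_rot: [-120.4, 90.0, -27.4]
contact_force: [0.1, -0.8, 0.0]
gripper_width: 0.0161
t 11.75 tcp [ 0.6019 -0.2912  0.0086] F [ 0.1027 -0.7718  0.035 ] M [-0.0466 -0.0174  0.0098] w 0.016117805316243204
tool x [ 0.0002 -0.0001 -1.    ] y [-0.9987 -0.051  -0.0002] z [-0.051   0.9987 -0.0001]
0.011 [[635.0, 609.0], [678.0, 589.0], [628.0, 649.0], [84.0, 198.0], [86.0, 163.0]]
0.013 [[636.0, 604.0], [679.0, 583.0], [629.0, 644.0], [85.0, 193.0], [86.0, 158.0]]
```

View pics/side9.png

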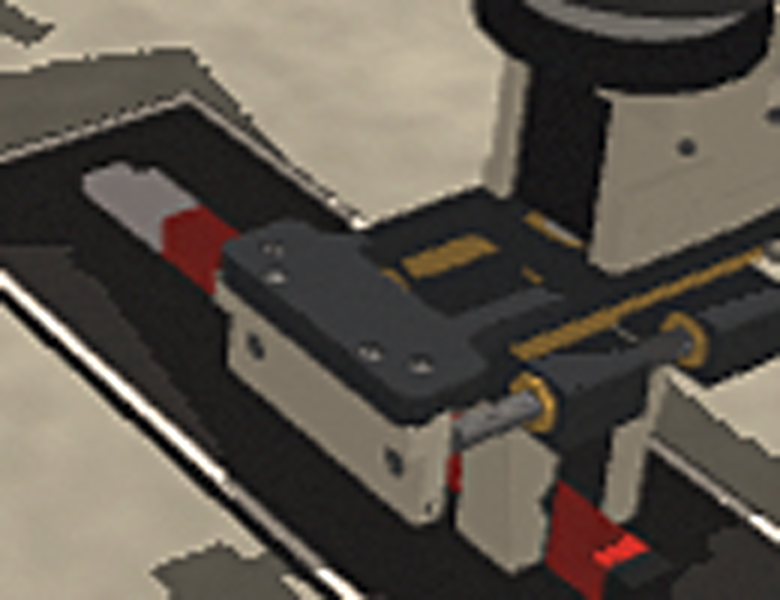

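```bash
python3 -m creep '{"jaw":[1,1,1,1,1,1,1,1,1,1],"translation":[[0.0005,0,0],[0.0005,0,0],[0.0005,0,0],[0.0005,0,0],[0.0005,0,0],[0,0,0],[0,0,0],[0,0,0],[0,0,0],[0,0,0]],"roll":[0,0,0,0,0,0,0,0,0,0]}' 12
python3 - <<'E'
from g import *
import cv2
info()
F=[]
c=capture("side");im=c["image"][:,:,::-1]
cv2.imwrite("pics/side10.png",cv2.resize(im[220:330,290:420],None,fx=5.4,fy=5.4,interpolation=2))
E
```

```text
time_s: 12.8
tcp_pos: [0.6018, -0.2911, 0.006]
eef_rot: [-62.8, 90.0, 30.2]
contact_force: [0.7, -0.5, -0.1]
gripper_width: 0.016
t 12.8 tcp [ 0.6018 -0.2911  0.006 ] F [ 0.667  -0.5081 -0.0918] M [ 0.0551 -0.0261 -0.0431] w 0.015973955399858658
tool x [ 0.  0. -1.] y [-0.9987 -0.051  -0.    ] z [-0.051   0.9987  0.    ]
```

View pics/side10.png

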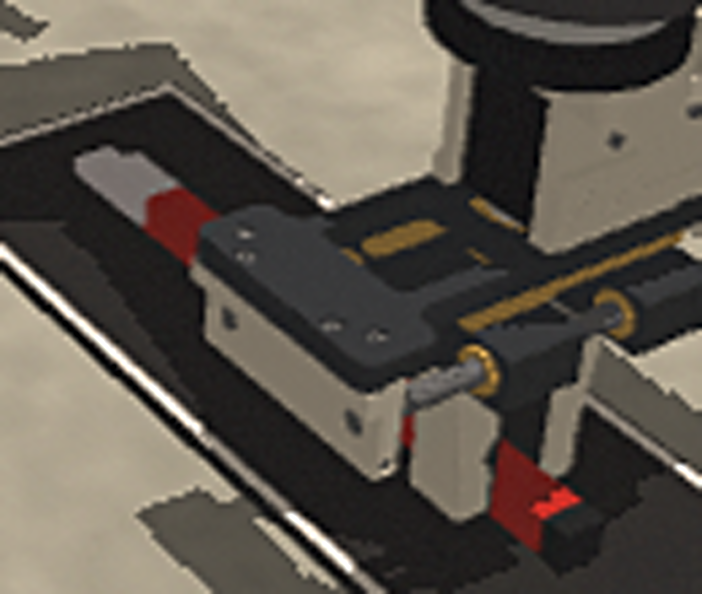

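```bash
python3 -m creep '{"jaw":[1,1,1,1,1,1,1,1,1,1],"translation":[[0,0,0],[0.0005,0,0],[0,0,0],[0.0005,0,0],[0,0,0],[0,0,0],[0,0,0],[0,0,0],[0,0,0],[0,0,0]],"roll":[0,0,0,0,0,0,0,0,0,0]}' 4
python3 - <<'E'
from g import *
import cv2
info()
c=capture("side");im=c["image"][:,:,::-1]
cv2.imwrite("pics/side11.png",cv2.resize(im[220:330,290:420],None,fx=5.4,fy=5.4,interpolation=2))
E
```

```text
time_s: 13.85
tcp_pos: [0.6018, -0.2911, 0.0053]
eef_rot: [-128.9, 90.0, -35.9]
contact_force: [-1.4, 1.0, 5.3]
gripper_width: 0.016
t 13.85 tcp [ 0.6018 -0.2911  0.0053] F [-1.4039  0.9605  5.3481] M [ 0.5342  0.7126 -0.0227] w 0.01596735362069319
tool x [ 0.0001 -0.0001 -1.    ] y [-0.9987 -0.0511 -0.0001] z [-0.0511  0.9987 -0.0001]
```

View pics/side11.png

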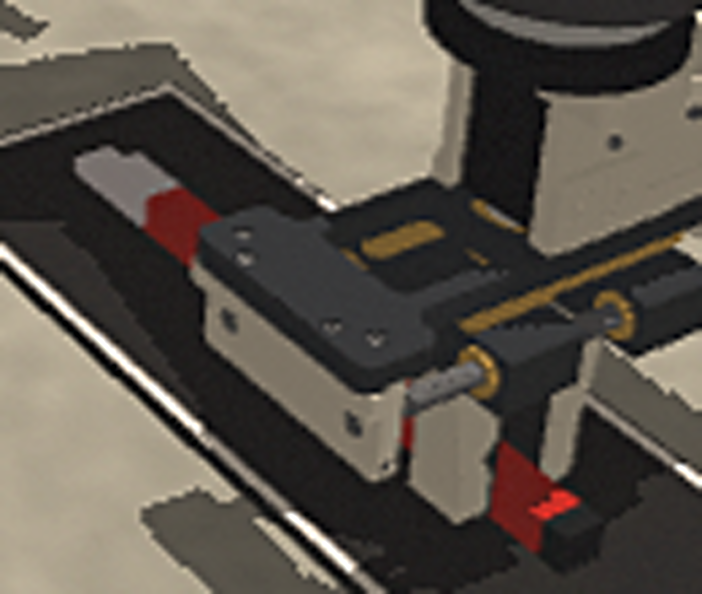

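```bash
python3 -m creep '{"jaw":[0.6,0.6,0.4,0.2,0,-0.2,-0.4,-0.4,-0.4,-0.4],"translation":[[0,0,0],[0,0,0],[0,0,0],[0,0,0],[0,0,0],[0,0,0],[0,0,0],[0,0,0],[0,0,0],[0,0,0]],"roll":[0,0,0,0,0,0,0,0,0,0]}' 10
python3 -m creep '{"jaw":[-0.4,-0.4,-0.4,-0.4,-0.4,-0.4,-0.4,-0.4,-0.4,-0.4],"translation":[[-0.005,0,0],[-0.01,0,0],[-0.02,0,0],[-0.03,0,0],[-0.03,0,0],[-0.03,0,0],[-0.03,0,0],[-0.02,0,0],[-0.01,0,0],[0,0,0]],"roll":[0,0,0,0,0,0,0,0,0,0]}'
python3 - <<'E'
from g import *
import cv2
info()
for n in("side","wrist","top"):
    c=capture(n);np.savez(f"pics/{n}12.npz",**c);cv2.imwrite(f"pics/{n}12.png",c["image"][:,:,::-1])
E
```

```text
time_s: 14.9
tcp_pos: [0.6018, -0.2911, 0.005]
eef_rot: [-66.1, 90.0, 26.8]
contact_force: [0.2, -0.2, -2.0]
gripper_width: 0.0614
time_s: 15.9
tcp_pos: [0.6025, -0.2913, 0.1921]
eef_rot: [-106.1, 89.8, -13.2]
contact_force: [-0.7, 0.6, -0.2]
gripper_width: 0.0615
t 15.9 tcp [ 0.6025 -0.2913  0.1921] F [-0.7235  0.55   -0.2433] M [ 0.1016 -0.0931 -0.0133] w 0.06154713661673843
tool x [ 0.0033 -0.0008 -1.    ] y [-0.9987 -0.0511 -0.0032] z [-0.0511  0.9987 -0.0009]
```

View pics/wrist12.png

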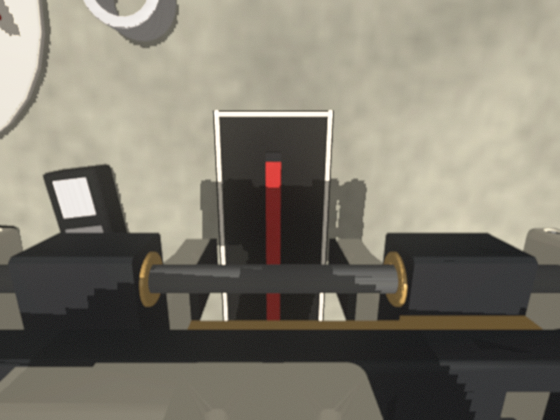

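View pics/side12.png

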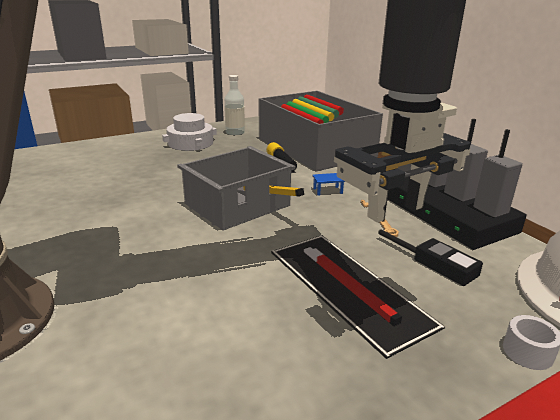

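Run:
```python
from h import *
import cv2
c=cam("side12");im=c["image"]
f=210/np.tan(np.radians(float(c["fovy"]))/2);T=c["pose"]
def ray(u,v,z):
    d=T[:3,:3]@[(u-c["cx"])/f,-(v-c["cy"])/f,-1];return T[:3,3]+d*(z-T[2,3])/d[2]
for z,pts in((.004,[[273,251],[388,355],[441,325],[321,237]]),):
    Q=np.array([ray(u,v,z) for u,v in pts]);print(Q.round(3),Q.mean(0).round(4))
cv2.imwrite("pics/side12z.png",cv2.resize(im[230:360,265:445,::-1],None,fx=4.4,fy=4.4,interpolation=2))
for yaw in(92.95,): print(((proj(c,P(.5972,-.2061,yaw,np.array([[.13,.008,.007],[.13,-.008,.007],[-.13,-.008,.007],[-.13,.008,.007]]),0,.011))+.4-[265,230])*4.4).round())
```

```text
[[ 0.53  -0.043  0.004]
 [ 0.547 -0.378  0.004]
 [ 0.669 -0.368  0.004]
 [ 0.649 -0.041  0.004]] [ 0.5989 -0.2074  0.004 ]
[[172.  76.]
 [200.  66.]
 [606. 388.]
 [574. 403.]]
```

View pics/side12z.png

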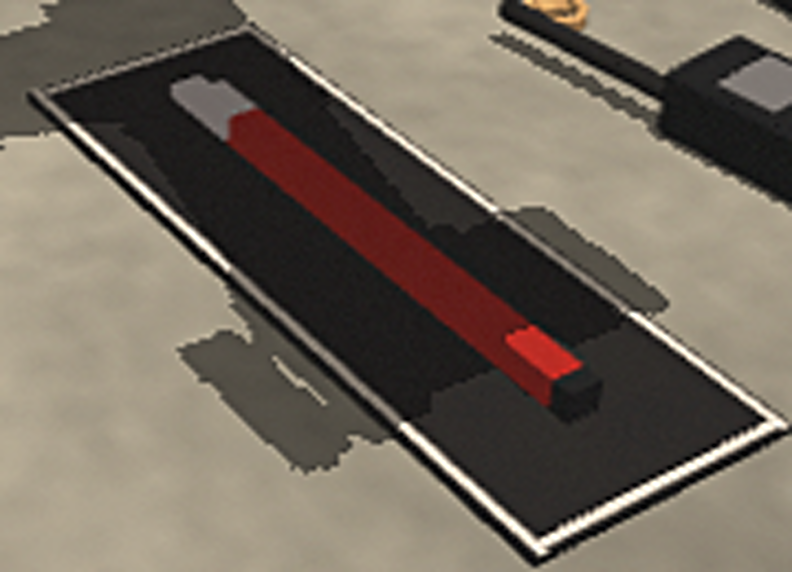

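```bash
python3 -c "
from plant import *
print(close_job())"
```

```text
the job is handed in; nothing more can be done
None
```

The red lever bar is out of the bin and lying flat and lengthwise along the middle of the black mat. The gripper is open and well above it. I handed the job in at about 16 s of the 42 s allowed.

- **Taking it out:** I gripped the black end from above and pressed it down over the sill, which raised the low chisel end until the bar was nearly level (about 2° still drooping). I then lifted it about 15 mm and drew it straight out. The force readings during the pull showed little more than the bar's own weight.
- **Laying it down:** I turned it about 8° to line up with the mat. I lowered it slowly at reduced grip until it bore on the mat with about 5 N, then opened the jaws and raised the arm.
- **Last checks:** The side and wrist pictures after release show the bar flat, parallel to the mat and on its centre line to within a few mm. The yellow bar is still in its slot.
- **Disagreements:** The cameras' fits of the mat's position differed by about 5 mm. In the last side picture, the chisel end's corners appeared 2–3 pixels from where I predicted. I put that down to the wedge-shaped tip and the calibration, but did not confirm it.

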